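# Stand the machinist's level on the guide rail

### The arm

A 7-joint arm with a two-finger parallel gripper is mounted at the origin on the work surface. World frame = base frame: x ahead of the robot, y to its left, z up, the work surface at z = 0. Lengths are in m, angles in rad, forces in N, time in s.
With the tool pointing down it reaches from about 0.425 to 0.875 m from the base axis. Payload 8.4 kg.
Tool frame: the origin (TCP) lies at the centre of the arm's flange, where the gripper is bolted on; the fingertips stand 173 mm ahead of it and the grasp point (between the pads) lies 155 mm ahead of it; z points along the fingers, y is the line along which they close (so a half turn about z gives the same grasp; the last joint's range is limited). The gripper opens to 85 mm and grips with 20 to 120 N. Pads are 22 mm wide; open, the fingers measure 114 mm over their backs; the gripper's body (76 mm by 85 mm) begins 54 mm behind the grasp point. The pads swing forward as they close: fully open they stand 13 mm farther back than shut.
Start: joints at [-1.444, 0.333, 0.04, 1.465, -0.013, 1.343, -0.059], TCP at [0.146, 0.633, 0.405] pointing down, gripper open.
Joint ranges: [-2.58, 2.58], [-0.38, 2.09], [-1.3, 1.39], [0.25, 2.4], [-1.5, 4.64], [0.08, 2.09], [-2.65, 2.65]. Speed limits (rad/s): [2.22, 2.22, 2.79, 2.79, 3.14, 3.14, 3.14].

### API

Orientations are given as a rotation vector (axis times angle).
In Python, from workcell import telemetry, eyes, workorder gives the robot as it stands.
- The arm moves only by the tool drive_tool, never from a script. Its argument "steps" is a list of rows, each a list of 7 numbers: the shift along the tool's x, y, z in units of 25 cm (1.0 is 25 cm), then the turn, a rotation vector about the tool's x, y, z in units of 60 degrees (1.0 is 60 degrees), then the closure, from -1 (fully open) to 1 (shut). In form: [[tx, ty, tz, wx, wy, wz, claw], ...]. A call has 1 to 20 rows; each row is the pose to reach, as a shift and turn from the pose commanded when the call began, along the tool's axes at that moment; what a row does not reach only later rows make up. A row lasts 1/10 s, in which the tool goes at most 50 mm and 8.59 degrees, less where a joint would pass 70% of its speed; a pose out of reach is approached as far as the arm can. A call with a number of a shift or a turn outside -1 to 1 is refused whole. A call with a gripper value outside its range is refused whole. The fingers move at their own pace and stop on an object; "force" is the grip in N (left out, the last holds). Time passes only in rows, so rows that repeat a pose let the fingers close. It gives the time, the measured TCP pose, the force, the opening and the grip force at its end, in the units of the state.
- telemetry.sense(): the state, without advancing time (a new reading comes with each control period).
- eyes.camera(name): name is "side" or "top" or "wrist"; returns the picture (400x640x3 uint8, red, green, blue); there is no depth.
- eyes.calibration(name): a dict with "mtx" (3x3 intrinsics, pixels), "R" (3x3) and "t" (3): a world point X has camera coordinates R X + t; the wrist camera has in their place "T_tool_cam" (4x4, takes a point from camera to tool coordinates, whose origin is the TCP and whose axes are the flange's). Camera axes: x right, y down, z forward; pixel columns grow to the right and rows downward; lengths in m; the calibration is good to about 2 mm. The wrist camera is an equidistant fisheye: a pixel r from the principal point sees the ray r / f radians off the axis. A picture is of the moment at which its call begins: read the wrist's pose just before it. calibration takes no time and is no camera call.
- workorder.job_done(): hands the job in; it is judged then, once.
The state is a dict: "time": time; "joints": joint angles; "qvel": joint speeds; "tau": joint torques, N m; "tcp_pos": TCP position; "tool_rot": TCP orientation; "force": force on the tool from outside, world axes, zero at the start; "moment": the same for the moment, N m; "width": finger opening in m; "finger_force": force on a finger pad.
Only numpy, scipy, OpenCV 4.12 (cv2) and the standard library are available. Lean on these libraries where they do the work, as an engineer would, in place of code of your own. Each camera call takes 0.05 s, during which the arm holds its last target. There are 200 camera calls.

### The job

The machinist's level has been left lying on its side on the bench. Stand it upright, vial edge up, on its sole along the narrow steel guide rail: centred across the rail, in line with it and about midway along it, set down gently and left standing by itself. The V-rest beside it is there to prop the level at a slant while you change your grip; do not disturb the oil tin, the spanner or the jar.

Things in the scene. Friction and masses are not known exactly. Their poses are not given: they have to be found in the camera images.
- level: Dark steel level, 160 mm long, 40 high when upright, 20 thick, 0.45 kg: bright ground sole on one 160x20 edge, green vial (62 mm) in the middle of the other long edge, standing out 2 mm, green window in each side. Starts lying on a 160x40 side. Origin: centre of that side; x along its length, y from sole (-20 mm) to vial edge (+20 mm), z its thickness (0 to 20 mm). Upright, y is up.
- level_sole (a point): Centre of the level's sole face; same axes as the level.
- vrest: Fixed V-rest: plate 170x90x10 mm with two V saddles of angle iron, each 30 mm long, centred 55 mm either side of the middle; the 80 mm between them is open above the plate. Origin: centre of the underside; x along the V, z up. V faces rise at 45 degrees to +y and -y, 36 mm up the slope, tops 75 mm above the bench. The level, laid along x, leans on one face with its sole on the other.
- vrest_bottom (a point): Bottom line of the V at its middle, 50 mm above the bench; axes as the V-rest.
- rail: Fixed linear guide rail: aluminium beam 260 x 60 x 50 mm high with a steel rail 240 mm long, 15 mm wide and 15 mm high along the middle of its top. Origin: centre of the beam's underside; x runs along the rail, z up.
- rail_top (a point): Middle of the rail's top face, 65 mm above the bench; axes as the rail.
- oil_tin: Bystander: blue oil tin 55 x 85 x 125 mm with an 18 mm high yellow cap, origin at the centre of its underside, z up.
- spanner: Bystander: spanner lying flat on the bench, about 200 mm long along its x.
- bolt_jar: Bystander: grey jar with black lid, 56 mm across and 70 mm high, origin at the centre of its underside, z up.

How it is judged:
By the outcome, as a careful person would: the job done as asked, in the order asked, and still so for the second after the job is handed in, with the robot touching nothing.
It also fails if it takes over 54 s, if anything falls off the work surface, if the arm or the gripper's body presses on something with over 40 N, if the wrist force passes 120 N, or if a joint passes its speed limit or range.

## Working session

There is one attempt and no reset: what is moved stays moved. The work goes in short steps, Python scripts to look and compute and a tool call to move; the robot and the scene stay as the last step left them, time stands still between calls to the robot, and variables do not carry over. Pictures are saved under pics/ and viewed, at most 10 in all, crops included, and the job is handed in when it is done.

Besides the shell and the picture viewer there is one more tool, called after "Request:" in YAML: its name, and indented under it one key for each argument. drive_tool: Moves the arm, as the interface text tells. Its arguments: {"type":"object","properties":{"steps":{"type":"array"},"force":{"type":"number"}},"required":["steps"]}

```bash
ls; mkdir -p pics
python3 - <<'E'
from workcell import telemetry, eyes
import cv2, numpy as np
np.set_printoptions(precision=4,suppress=True)
s=telemetry.sense();print(s)
for n in("top","side","wrist"):
    im=eyes.camera(n);cv2.imwrite(f"pics/{n}0.png",im[:,:,::-1]);print(n,eyes.calibration(n))
E
```

```text
pics
{'time': 0.0, 'joints': array([-1.4442,  0.3339,  0.0399,  1.4663, -0.0134,  1.3433, -0.0585]), 'qvel': array([-0.0004, -0.0005,  0.0011, -0.0002, -0.0014,  0.0021,  0.0006]), 'tau': array([ -0.0013, -65.8553,   1.3646, -40.5566,   0.0167,   0.0126,
         0.    ]), 'tcp_pos': array([0.1455, 0.6333, 0.4038]), 'tool_rot': array([-0.354 , -3.1215,  0.0025]), 'force': array([0.3364, 0.418 , 0.6878]), 'moment': array([-0.0042, -0.0014,  0.0069]), 'finger_force': 0.0, 'width': 0.08586820124885298}
top {'mtx': array([[490.6938,   0.    , 323.6624],
       [  0.    , 490.6938, 194.9651],
       [  0.    ,   0.    ,   1.    ]]), 'R': array([[ 0.0264, -0.9995,  0.0167],
       [-0.9943, -0.028 , -0.1028],
       [ 0.1033, -0.0139, -0.9946]]), 't': array([0.0493, 0.5619, 1.3104])}
side {'mtx': array([[378.2324,   0.    , 321.8119],
       [  0.    , 378.2324, 200.3309],
       [  0.    ,   0.    ,   1.    ]]), 'R': array([[ 0.8055, -0.5926,  0.0018],
       [-0.3756, -0.5128, -0.7719],
       [ 0.4584,  0.6211, -0.6357]]), 't': array([-0.4061,  0.2902,  0.848 ])}
wrist {'mtx': array([[309.7069,   0.    , 318.5151],
       [  0.    , 309.7069, 200.5594],
       [  0.    ,   0.    ,   1.    ]]), 'T_tool_cam': array([[ 0.0011, -0.9453, -0.3261,  0.0821],
       [ 1.    ,  0.0011,  0.0001,  0.0002],
       [ 0.0002, -0.3261,  0.9453,  0.0312],
       [ 0.    ,  0.    ,  0.    ,  1.    ]])}
```

View pics/top0.png

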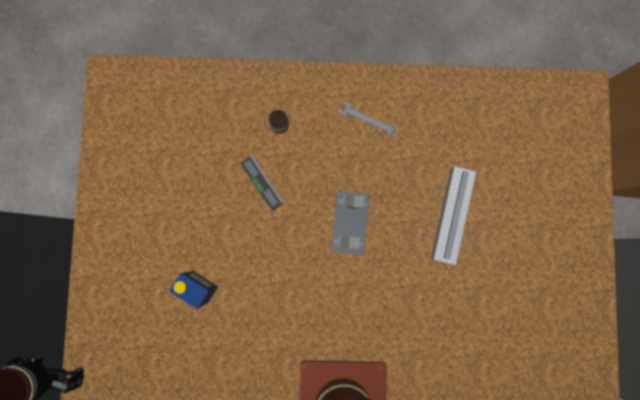

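View pics/side0.png

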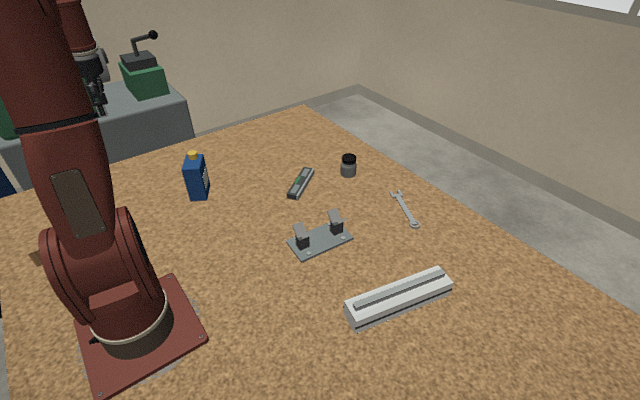

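The top view shows the level at about (262,183), the V-rest at (350,222), the rail at (455,215), the tin at (193,289), the jar at (278,121) and the spanner at (367,118). The side view agrees with this layout. Next I'll enlarge the three parts that matter.

```bash
cat > h.py <<'E'
import numpy as np, cv2
from workcell import telemetry, eyes
from scipy.spatial.transform import Rotation as Ro
np.set_printoptions(precision=4,suppress=True)
def ray(n,uv,z):
    """pixel(s) of fixed camera n onto the plane z"""
    c=eyes.calibration(n);uv=np.atleast_2d(uv).astype(float)
    d=np.c_[uv,np.ones(len(uv))]@np.linalg.inv(c["mtx"]).T@c["R"]
    o=-c["R"].T@c["t"];return o+d*((z-o[2])/d[:,2])[:,None]
def proj(n,X):
    c=eyes.calibration(n);p=(np.atleast_2d(X)@c["R"].T+c["t"])@c["mtx"].T
    return p[:,:2]/p[:,2:]
E
python3 - <<'E'
from h import *
im=cv2.imread("pics/top0.png");sd=cv2.imread("pics/side0.png")
def crop(im,x,y,w,h,W,H):return cv2.resize(im[y:y+h,x:x+w],(W,H),interpolation=cv2.INTER_CUBIC)
a=crop(im,230,145,65,75,260,300);b=crop(im,320,180,60,75,240,300);c=crop(im,425,160,60,110,164,300)
d=crop(sd,270,150,100,112,268,300);e=crop(sd,335,255,130,75,396,300)
top=np.hstack([a,b,c]);bot=np.hstack([d,e]);top=top[:,:664];bot=bot[:,:664]
cv2.imwrite("pics/m.png",np.vstack([top,bot]))
for n,uv,z in [("lev",[[262,183],[248,160],[276,206]],.02),("vr",[[350,222]],.01),("rail",[[464,168],[447,262]],.05),("tin",[[193,289]],.12),("jar",[[278,121]],.07),("sp",[[367,118]],0)]: print(n,ray("top",uv,z))
E
```

```text
lev [[0.5895 0.2348 0.02  ]
 [0.6523 0.2758 0.02  ]
 [0.5272 0.1941 0.02  ]]
vr [[ 0.4895 -0.0101  0.01  ]]
rail [[ 0.6424 -0.3138  0.05  ]
 [ 0.3882 -0.2676  0.05  ]]
tin [[0.3072 0.3838 0.12  ]]
jar [[0.7519 0.1929 0.07  ]]
sp [[ 0.7862 -0.0529  0.    ]]
```

View pics/m.png

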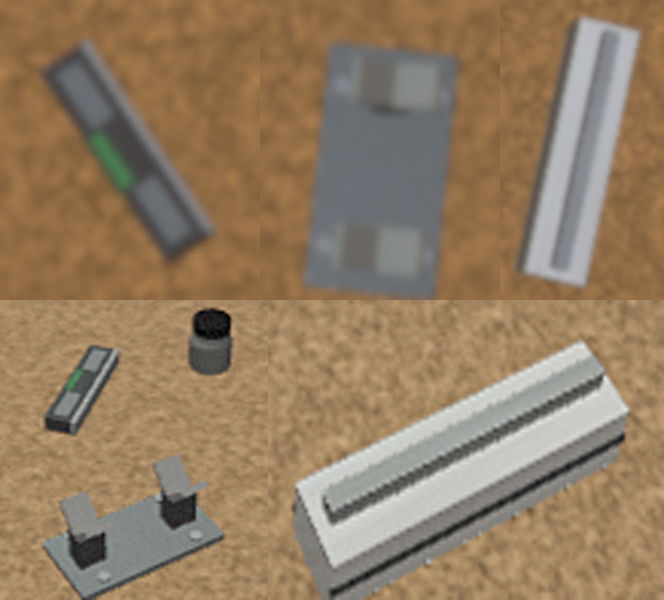

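The crops show the level's bright sole on its right side (world -y) and the green vial on the left. The V runs along the plate's length, and the rail strip is midway across the beam. Now I'll fit rectangles to the masks.

Run:
```python
from h import *
im=cv2.imread("pics/top0.png");hsv=cv2.cvtColor(im,cv2.COLOR_BGR2HSV)
c=eyes.calibration("top");print("cam",-c["R"].T@c["t"])
nb=((hsv[...,1]<110)|((hsv[...,0]>35)&(hsv[...,0]<90))).astype(np.uint8)
def rect(mask,x0,x1,y0,y1):
    m=np.zeros_like(mask);m[y0:y1,x0:x1]=mask[y0:y1,x0:x1]
    m=cv2.morphologyEx(m,cv2.MORPH_CLOSE,np.ones((3,3)))
    cs,_=cv2.findContours(m,cv2.RETR_EXTERNAL,cv2.CHAIN_APPROX_NONE);k=max(cs,key=cv2.contourArea)
    return cv2.boxPoints(cv2.minAreaRect(k))
def show(n,q,z):
    P=ray("top",q,z);m=P.mean(0)
    e=[P[(i+1)%4]-P[i] for i in range(4)];l=[np.linalg.norm(v) for v in e];i=int(np.argmax(l))
    v=e[i]*np.sign(e[i][0]);print(n,"c",m,"len",np.array(l),"ang",np.degrees(np.arctan2(v[1],v[0])));return P
q=rect(nb,232,292,148,216);print(q);show("lev z.02",q,.02);show("lev z0",q,0)
q=rect(nb,325,375,185,260);print(q);show("vrest",q,.01)
br=((im.min(2)>105)).astype(np.uint8)
q=rect(br,428,480,160,270);print(q);show("beam",q,.05)
```

```text
cam [0.4221 0.0833 1.3602]
[[238.3846 162.0769]
 [251.7693 153.1538]
 [284.5385 202.3077]
 [271.1538 211.2307]]
lev z.02 c [0.592  0.2365 0.02  ] len [0.0442 0.1641 0.0438 0.1638] ang 35.42355537650799
lev z0 c [0.5945 0.2388 0.    ] len [0.0449 0.1666 0.0445 0.1662] ang 35.423555376508034
[[329.463  252.1014]
 [336.1151 188.9069]
 [370.263  192.5014]
 [363.611  255.6959]]
vrest c [ 0.4892 -0.0098  0.01  ] len [0.175  0.0952 0.1751 0.0939] ang -5.023401385511471
[[432.4045 260.151 ]
 [453.2284 164.9562]
 [476.699  170.0904]
 [455.8752 265.2852]]
beam c [ 0.5149 -0.2882  0.05  ] len [0.2637 0.0651 0.2637 0.0638] ang -12.216440994534283
```

```bash
cat >> h.py <<'E'
def down(yaw,tilt=0):
    """tool x at yaw; tool pointing down, then turned by tilt (deg) about tool x"""
    c,s=np.cos(np.radians(yaw)),np.sin(np.radians(yaw))
    return Ro.from_matrix(np.array([[c,s,0],[s,-c,0],[0,0,-1]]))*Ro.from_euler('x',tilt,degrees=True)
def row(p,R,p0=None,R0=None):
    s=telemetry.sense()
    p0=s["tcp_pos"] if p0 is None else np.array(p0);R0=Ro.from_rotvec(s["tool_rot"]) if R0 is None else R0
    sh=R0.inv().apply(np.array(p)-p0)/.25;w=(R0.inv()*R).as_rotvec()/np.radians(60)
    print("row",sh.round(4),w.round(4),"need rows",np.linalg.norm(sh)*5,np.degrees(np.linalg.norm(w)*np.pi/3)/8.59)
E
python3 - <<'E'
from h import *
row([.593,.238,.36],down(35.4))
E
```

```text
row [-2.0987 -1.1402  0.1776] [-0.0006  0.0014  2.1943] need rows 11.974930970924241 15.327069269211796
```

Request:
drive_tool:
  steps:
    - [-1,-0.54,0,0,0,1,-1]
    - [-1,-0.54,0,0,0,1,-1]
    - [-1,-0.54,0,0,0,1,-1]
    - [-1,-0.54,0,0,0,1,-1]
    - [-1,-0.54,0,0,0,1,-1]
    - [-1,-0.54,0,0,0,1,-1]
    - [-1,-0.54,0,0,0,1,-1]
    - [-1,-0.54,0,0,0,1,-1]

```text
time: 0.95
tcp_pos: [0.3598, 0.4451, 0.4046]
tool_rot: [-1.873, -2.522, 0.0]
force: [-1.0, 0.7, -0.2]
width: 0.0852
finger_force: 0.0
```

Run:
```python
from h import *
s=telemetry.sense();print(s["tcp_pos"],s["joints"]);row([.593,.238,.36],down(35.4))
```

```text
[0.3598 0.4451 0.4046] [-1.2336  0.1749  0.302   1.6728 -0.0538  1.3022 -0.6286]
row [-1.0624  0.654   0.1784] [-0.0001  0.0002  1.1898] need rows 6.301306833200691 8.310704954569356
```

Request:
drive_tool:
  steps:
    - [-0.5,0.3,0.1,0,0,0.6,-1]
    - [-0.5,0.3,0.1,0,0,0.6,-1]
    - [-0.9,0.6,0.18,0,0,1,-1]
    - [-1,0.65,0.18,0,0,1,-1]
    - [-1,0.65,0.18,0,0,1,-1]
    - [-1,0.65,0.18,0,0,1,-1]
    - [-1,0.65,0.18,0,0,1,-1]
    - [-1,0.65,0.18,0,0,1,-1]

```text
time: 1.75
tcp_pos: [0.5881, 0.2544, 0.3588]
tool_rot: [2.879, 1.255, -0.002]
force: [-0.8, 0.7, -0.0]
width: 0.0858
finger_force: 0.0
```

Run:
```python
from h import *
s=telemetry.sense();print(s["tcp_pos"],s["joints"]);row([.593,.238,.28],down(35.4))
im=eyes.camera("wrist");cv2.imwrite("pics/w1.png",im[:,:,::-1])
```

```text
[0.5881 0.2544 0.3588] [-0.9367  0.3805  0.5961  1.5732 -0.2202  1.2574 -1.0542]
row [-0.0342  0.0592  0.3153] [0.0002 0.0015 0.1949] need rows 1.6130616669817097 1.3614945340060751
```

View pics/w1.png

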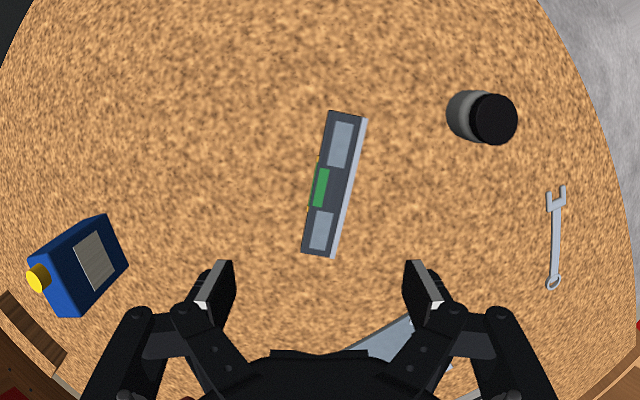

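The wrist view shows the level whole at about (333,185), with the sole on the right (+tool y) and the vial on the left.

```bash
cat >> h.py <<'E'
def wray(uv,z,p,rv):
    c=eyes.calibration("wrist");K,T=c["mtx"],c["T_tool_cam"];R=Ro.from_rotvec(rv).as_matrix()
    d=(np.atleast_2d(uv)-K[:2,2])/K[0,0];th=np.linalg.norm(d,axis=1,keepdims=True)
    d=np.c_[d/th*np.sin(th),np.cos(th)]@T[:3,:3].T@R.T;o=np.array(p)+R@T[:3,3]
    return o+d*((z-o[2])/d[:,2])[:,None]
E
python3 - <<'E'
from h import *
s=telemetry.sense();im=cv2.imread("pics/w1.png");hsv=cv2.cvtColor(im,cv2.COLOR_BGR2HSV)
m=((hsv[...,1]<100)|((hsv[...,0]>40)&(hsv[...,0]<90))).astype(np.uint8)
k=np.zeros_like(m);k[100:262,290:375]=m[100:262,290:375];k=cv2.morphologyEx(k,cv2.MORPH_OPEN,np.ones((3,3)))
cs,_=cv2.findContours(k,cv2.RETR_EXTERNAL,cv2.CHAIN_APPROX_NONE);q=max(cs,key=cv2.contourArea)
b=cv2.boxPoints(cv2.minAreaRect(q));print(b)
# undistorted: map the contour to the plane and fit there
for z in(0,.02):
    P=wray(q[:,0,:],z,s["tcp_pos"],s["tool_rot"])
    r=cv2.minAreaRect((P[:,:2]*1000).astype(np.float32));print(z,r)
    B=cv2.boxPoints(r);print(B)
# green window
g=((hsv[...,0]>45)&(hsv[...,0]<85)&(hsv[...,1]>100)).astype(np.uint8);g[:,:295]=0;g[:,370:]=0
n=np.argwhere(g)[:,::-1];P=wray(n,.02,s["tcp_pos"],s["tool_rot"]);print("green",P.mean(0))
E
```

```text
[[295.3899 250.7576]
 [328.6491 108.2181]
 [368.8914 117.608 ]
 [335.6322 260.1475]]
0 ((588.532958984375, 234.3131103515625), (171.30276489257812, 45.365013122558594), 36.217411041259766)
[[506.0291 202.0057]
 [532.8331 165.4061]
 [671.0369 266.6205]
 [644.2328 303.2201]]
0.02 ((592.0601196289062, 239.4059600830078), (160.84886169433594, 42.59657287597656), 36.217403411865234)
[[514.5911 209.0702]
 [539.7593 174.7041]
 [669.5291 269.7417]
 [644.3609 304.1078]]
green [0.5834 0.2478 0.02  ]
```

Run:
```python
from h import *
row([.592,.2393,.175],down(36.2))
```

```text
row [-0.0352  0.0596  0.7361] [-0.0006  0.0011  0.1884] need rows 3.696652838923268 1.315876229248082
```

Request:
drive_tool:
  steps:
    - [-0.035,0.06,0.15,0,0,0.188,-0.6]
    - [-0.035,0.06,0.3,0,0,0.188,-0.5]
    - [-0.035,0.06,0.45,0,0,0.188,-0.4]
    - [-0.035,0.06,0.58,0,0,0.188,-0.4]
    - [-0.035,0.06,0.66,0,0,0.188,-0.4]
    - [-0.035,0.06,0.7,0,0,0.188,-0.4]
    - [-0.035,0.06,0.736,0,0,0.188,-0.4]
    - [-0.035,0.06,0.736,0,0,0.188,-0.4]
  force: 40

```text
time: 2.6
tcp_pos: [0.5922, 0.2389, 0.1754]
tool_rot: [-2.988, -0.97, 0.001]
force: [0.1, -0.6, -0.1]
width: 0.0599
finger_force: 0.0
```

Run:
```python
from h import *
row([.592,.2393,.173],down(36.2))
im=eyes.camera("wrist");cv2.imwrite("pics/w2.png",im[:,:,::-1])
```

```text
row [ 0.0004 -0.0015  0.0096] [-0.0006  0.0005 -0.0035] need rows 0.04848697944626404 0.025078282379779066
```

View pics/w2.png

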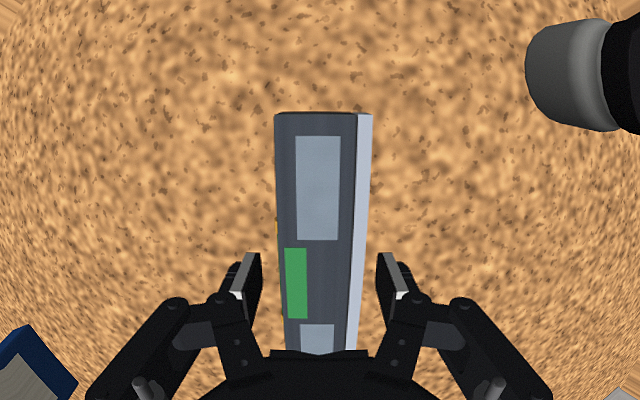

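The fingers straddle the level evenly, with the pads at about (245,280) and (392,280). The level spans columns 275 to 370 and is parallel to the pads, so I'll close.

Request:
drive_tool:
  steps:
    - [0,0,0.01,0,0,0,-0.2]
    - [0,0,0.01,0,0,0,0.1]
    - [0,0,0.01,0,0,0,0.3]
    - [0,0,0.01,0,0,0,0.5]
    - [0,0,0.01,0,0,0,0.5]
    - [0,0,0.01,0,0,0,0.5]
    - [0,0,-0.02,0,0,0,0.5]
    - [0,0,-0.1,0,0,0,0.5]
    - [0,0,-0.3,0,0,0,0.5]
    - [0,0,-0.5,0,0,0,0.5]
    - [0,0,-0.7,0,0,0,0.5]
  force: 45

```text
time: 3.75
tcp_pos: [0.5921, 0.2375, 0.3522]
tool_rot: [2.989, 0.964, -0.002]
force: [0.4, 0.9, -5.7]
width: 0.0391
finger_force: 47.3
```

Run:
```python
from h import *
s=telemetry.sense();print(s["tcp_pos"],s["joints"],s["width"],s["finger_force"],s["force"])
im=eyes.camera("wrist");cv2.imwrite("pics/w3.png",im[:,:,::-1])
hsv=cv2.cvtColor(im,cv2.COLOR_RGB2HSV)
g=((hsv[...,0]>45)&(hsv[...,0]<85)&(hsv[...,1]>100)).astype(np.uint8)
n=np.argwhere(g)[:,::-1];print("green",n.min(0),n.max(0),n.mean(0))
# vrest/rail seen from here? go above the V-rest
row([.489,-.010,.33],down(-5.0))
```

```text
[0.5921 0.2375 0.3522] [-0.9453  0.3879  0.6417  1.5901 -0.2406  1.2457 -1.2084] 0.03912417062728333 47.340112924575806 [ 0.3536  0.866  -5.7353]
green [149  70] [459 387] [293.8355 283.6319]
row [-0.9212  0.5574  0.1182] [-0.0023 -0.0095  0.6787] need rows 5.415999833825838 4.741162015975578
```

Request:
drive_tool:
  steps:
    - [-0.2,0.12,0,0,0,0.14,0.5]
    - [-0.4,0.24,0,0,0,0.28,0.5]
    - [-0.6,0.36,0,0,0,0.42,0.5]
    - [-0.8,0.48,0,0,0,0.56,0.5]
    - [-0.92,0.56,0,0,0,0.68,0.5]
    - [-0.92,0.56,0,0,0,0.68,0.5]
    - [-0.92,0.56,0,0,0,0.68,0.5]
    - [-0.92,0.56,0,0,0,0.68,0.5]

```text
time: 4.6
tcp_pos: [0.4878, -0.01, 0.3507]
tool_rot: [-3.137, 0.137, -0.0]
force: [0.8, 0.6, -5.0]
width: 0.0385
finger_force: 47.4
```

Run:
```python
from h import *
s=telemetry.sense();print(s["tcp_pos"],s["tool_rot"],s["joints"],s["width"])
im=eyes.camera("wrist");cv2.imwrite("pics/w4.png",im[:,:,::-1])
```

```text
[ 0.4878 -0.01    0.3507] [-3.1374  0.1371 -0.0002] [-0.9378  0.0182  0.8929  1.9553 -0.0166  1.1748 -1.6967] 0.03852353287460772
```

View pics/w4.png

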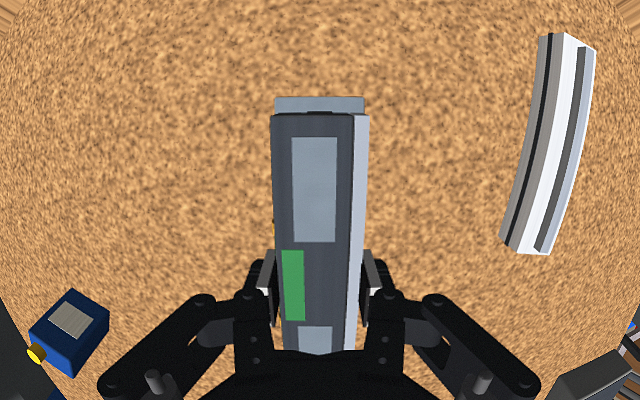

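The level is held squarely in front of the plate. Only the plate's far edge shows, with corners at about (275,97) and (365,97), and the rail is at the right around (550,145).

Run:
```python
from h import *
s=telemetry.sense();im=cv2.imread("pics/w4.png");hsv=cv2.cvtColor(im,cv2.COLOR_BGR2HSV)
m=hsv[...,1]<100
rows=[(np.where(m[r,255:385])[0][[0,-1]]+255) for r in range(100,110)];print(rows[0],rows[-1])
top=[(c,np.where(m[80:115,c])[0][0]+80) for c in range(282,360,6)]
P=wray(np.array(top)-[0,.5],.01,s["tcp_pos"],s["tool_rot"]);f=np.polyfit(P[:,1],P[:,0],1);print("edge x at mean",P.mean(0),"ang",-np.degrees(np.arctan(f[0])))
L=wray([[r[0]-.5,100+i] for i,r in enumerate(rows)],.01,s["tcp_pos"],s["tool_rot"])
Rr=wray([[r[1]+.5,100+i] for i,r in enumerate(rows)],.01,s["tcp_pos"],s["tool_rot"])
print(L[[0,-1]],Rr[[0,-1]])
```

```text
[274 364] [274 364]
edge x at mean [ 0.5756 -0.0163  0.01  ] ang -4.6248627177701005
[[0.576  0.0278 0.01  ]
 [0.567  0.0288 0.01  ]] [[ 0.5684 -0.0618  0.01  ]
 [ 0.5593 -0.0612  0.01  ]]
```

Run:
```python
from h import *
row([.481,-.1171,.236],down(-4.8,45))
```

```text
row [0.009  0.4326 0.4586] [ 0.7495 -0.0009 -0.0021] need rows 3.1524705836377813 5.235196739637547
```

Request:
drive_tool:
  steps:
    - [0,0.05,0.03,0.09,0,0,0.5]
    - [0,0.12,0.1,0.18,0,0,0.5]
    - [0.003,0.2,0.18,0.3,0,0,0.5]
    - [0.006,0.28,0.26,0.42,0,0,0.5]
    - [0.009,0.35,0.35,0.54,0,0,0.5]
    - [0.009,0.4,0.42,0.66,0,0,0.5]
    - [0.009,0.433,0.459,0.75,0,-0.002,0.5]
    - [0.009,0.433,0.459,0.75,0,-0.002,0.5]
    - [0.009,0.433,0.459,0.75,0,-0.002,0.5]
    - [0.009,0.433,0.459,0.75,0,-0.002,0.5]

```text
time: 5.65
tcp_pos: [0.4815, -0.117, 0.2366]
tool_rot: [-2.357, 0.097, -0.043]
force: [0.3, -0.9, -4.3]
width: 0.039
finger_force: 47.8
```

Run:
```python
from h import *
s=telemetry.sense();print(s["tcp_pos"],s["tool_rot"],s["joints"],s["width"])
row([.481,-.1171,.1892],down(-4.8,45))
im=eyes.camera("side");c=cv2.resize(im[100:280,230:430],(800,600)[0:1]*0 or (640,576),interpolation=cv2.INTER_CUBIC);cv2.imwrite("pics/s1.png",c[:,:,::-1])
```

```text
[ 0.4815 -0.117   0.2366] [-2.3571  0.0973 -0.0425] [-0.307   0.4519  0.854   2.006  -1.0138  1.4682 -0.6279] 0.039043824019251765
row [-0.0022  0.134   0.1339] [ 0.0024 -0.0008  0.0016] need rows 0.9470821231509163 0.020542509086401362
```

View pics/s1.png

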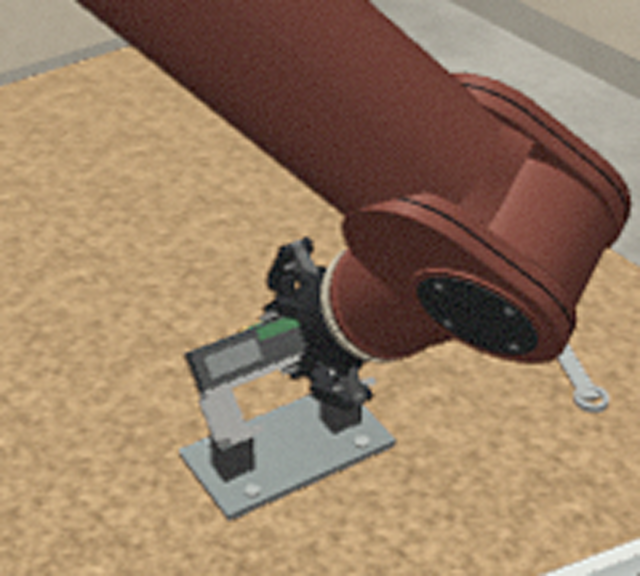

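The level is held at 45° above the V, in line with both saddles at about (230,430) and (340,400). I'll lower it now.

Request:
drive_tool:
  steps:
    - [-0.002,0.03,0.03,0,0,0,0.5]
    - [-0.002,0.06,0.06,0,0,0,0.5]
    - [-0.002,0.09,0.09,0,0,0,0.5]
    - [-0.002,0.11,0.11,0,0,0,0.5]
    - [-0.002,0.12,0.12,0,0,0,0.5]
    - [-0.002,0.128,0.128,0,0,0,0.5]
    - [-0.002,0.134,0.134,0,0,0,0.5]
    - [-0.002,0.134,0.134,0,0,0,0.5]

```text
time: 6.5
tcp_pos: [0.4803, -0.1183, 0.1886]
tool_rot: [-2.355, 0.101, -0.043]
force: [-0.0, -0.8, -4.5]
width: 0.0392
finger_force: 47.8
```

Request:
drive_tool:
  steps:
    - [0,0.003,0.003,0,0,0,0.5]
    - [0,0.006,0.006,0,0,0,0.5]
    - [0,0.006,0.006,0,0,0,0.5]

```text
time: 6.8
tcp_pos: [0.4804, -0.1188, 0.1877]
tool_rot: [-2.353, 0.101, -0.045]
force: [-3.3, -4.9, 6.9]
width: 0.0387
finger_force: 49.1
```

Request:
drive_tool:
  steps:
    - [0,0.004,-0.003,0,0,0,0.5]
    - [0,0.008,-0.003,0,0,0,0.5]
    - [0,0.008,-0.003,0,0,0,0.5]

```text
time: 7.1
tcp_pos: [0.4805, -0.1197, 0.1869]
tool_rot: [-2.351, 0.098, -0.044]
force: [-2.8, 0.6, 11.1]
width: 0.039
finger_force: 49.0
```

Request:
drive_tool:
  steps:
    - [0,0,0,0,0,0,0.3]
    - [0,0,0,0,0,0,0]
    - [0,0,0,0,0,0,-0.3]
    - [0,0,0,0,0,0,-0.4]
    - [0,0,-0.1,0,0,0,-0.4]
    - [0,0,-0.25,0,0,0,-0.4]
    - [0,0,-0.4,0,0,0,-0.4]
    - [0,0,-0.5,0,0,0,-0.4]

```text
time: 7.9
tcp_pos: [0.4722, -0.21, 0.2757]
tool_rot: [-2.356, 0.102, -0.045]
force: [-0.4, -0.9, 0.2]
width: 0.06
finger_force: 0.0
```

Run:
```python
from h import *
s=telemetry.sense();print(s["tcp_pos"],s["tool_rot"],s["width"])
im=eyes.camera("wrist");sd=eyes.camera("side")[120:280,260:400]
c=np.hstack([cv2.resize(im,(480,300)),cv2.resize(sd,(262,300),interpolation=cv2.INTER_CUBIC)]);cv2.imwrite("pics/w5.png",c[:,:,::-1])
```

```text
[ 0.4722 -0.21    0.2757] [-2.3555  0.102  -0.0449] 0.05997363182683214
```

View pics/w5.png

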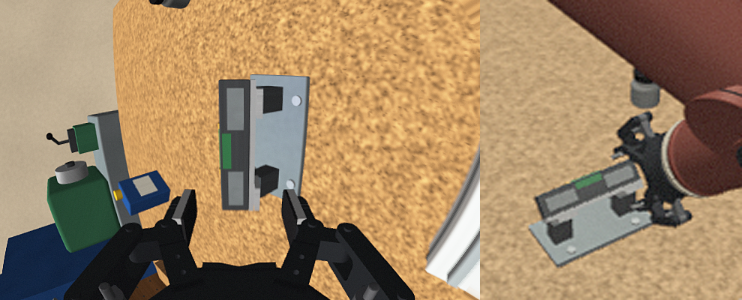

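The level rests slanted in the V by itself, sole on the -y face. Now I'll go round to the other side for the regrip.

Run:
```python
from h import *
row([.485,-.03,.39],down(-4.8))
row([.5058,.1818,.2594],down(-4.8,-45),[.485,-.03,.39],down(-4.8))
s=telemetry.sense();im=cv2.imread("pics/w5.png")[:300,:480]
hsv=cv2.cvtColor(im,cv2.COLOR_BGR2HSV);g=(hsv[...,0]>45)&(hsv[...,0]<85)&(hsv[...,1]>100);g[:,:200]=0;g[:,260:]=0
n=np.argwhere(g)[:,::-1].mean(0)*640/480;O=np.array([.4907,.002,.0649])
# the level's length coordinate of the window centre: ray onto height ~ upper side face
print("win",n,wray(n,.085,s["tcp_pos"],s["tool_rot"]))
```

```text
row [-0.0122 -0.8354  0.1891] [-0.7478 -0.006  -0.0034] need rows 4.283030585815538 5.223560284711864
row [ 0.012  -0.8512  0.5224] [-0.75  0.   -0.  ] need rows 4.9939259105437275 5.238649592549477
win [301.6376 200.6488] [[ 0.4906 -0.0015  0.085 ]]
```

Request:
drive_tool:
  steps:
    - [0,-0.16,-0.12,-0.05,0,0,-0.4]
    - [0,-0.33,-0.1,-0.15,0,0,-0.4]
    - [-0.005,-0.5,-0.04,-0.28,0,0,-0.4]
    - [-0.01,-0.65,0.05,-0.42,0,0,-0.4]
    - [-0.012,-0.78,0.13,-0.56,0,0,-0.4]
    - [-0.012,-0.835,0.19,-0.7,-0.006,-0.003,-0.4]
    - [-0.012,-0.835,0.19,-0.748,-0.006,-0.003,-0.4]
    - [-0.012,-0.835,0.19,-0.748,-0.006,-0.003,-0.4]

```text
time: 8.8
tcp_pos: [0.4847, -0.0236, 0.3874]
tool_rot: [-3.139, 0.114, 0.006]
force: [0.0, 0.6, 0.8]
width: 0.0598
finger_force: 0.0
```

Request:
drive_tool:
  steps:
    - [0.002,-0.17,0.02,-0.1,0,0,-0.4]
    - [0.004,-0.34,0.06,-0.24,0,0,-0.4]
    - [0.006,-0.5,0.16,-0.38,0,0,-0.4]
    - [0.008,-0.66,0.3,-0.5,0,0,-0.4]
    - [0.012,-0.8,0.43,-0.62,0,0,-0.4]
    - [0.012,-0.85,0.52,-0.75,0,0,-0.4]
    - [0.012,-0.85,0.52,-0.75,0,0,-0.4]
    - [0.012,-0.85,0.52,-0.75,0,0,-0.4]
    - [0.012,-0.85,0.52,-0.75,0,0,-0.4]

```text
time: 9.7
tcp_pos: [0.5052, 0.1819, 0.2604]
tool_rot: [2.362, -0.099, -0.044]
force: [1.0, -1.4, 1.2]
width: 0.06
finger_force: 0.0
```

Run:
```python
from h import *
s=telemetry.sense();print(s["tcp_pos"],s["joints"],s["width"])
row([.5058,.1818,.2594],down(-4.8,-45))
row([.4999,.1113,.1887],down(-4.8,-45))
im=eyes.camera("wrist");cv2.imwrite("pics/w6.png",im[:,:,::-1])
```

```text
[0.5052 0.1819 0.2604] [-1.1438  0.4944  0.6624  1.8088  0.3465  1.396  -2.2708] 0.06001327226697613
row [ 0.0023 -0.0025  0.0031] [-0.0071  0.0028  0.0008] need rows 0.022998409845953548 0.05359492275002107
row [0.0035 0.0006 0.4032] [-0.0071  0.0028  0.0008] need rows 2.015998965100005 0.05359492275002107
```

View pics/w6.png

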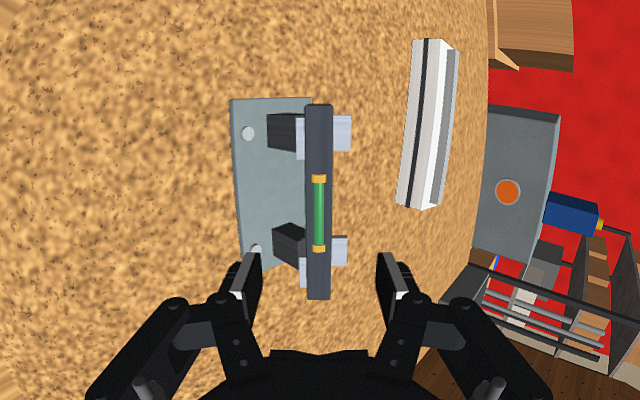

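The vial edge faces the camera and lies midway between the pads, with the vial centred at (319,213) and in line with the fingers. Advancing now.

Request:
drive_tool:
  steps:
    - [0.003,0,0.08,-0.007,0.003,0,-0.4]
    - [0.003,0,0.18,-0.007,0.003,0,-0.4]
    - [0.003,0,0.28,-0.007,0.003,0,-0.4]
    - [0.003,0,0.36,-0.007,0.003,0,-0.4]
    - [0.003,0,0.4,-0.007,0.003,0,-0.4]
    - [0.003,0,0.403,-0.007,0.003,0,-0.4]
    - [0.003,0,0.403,-0.007,0.003,0,-0.4]

```text
time: 10.45
tcp_pos: [0.4997, 0.1138, 0.1882]
tool_rot: [2.352, -0.093, -0.039]
force: [-0.5, 0.3, 0.3]
width: 0.0597
finger_force: 0.0
```

Request:
drive_tool:
  steps:
    - [0,0,0,0,0,0,-0.1]
    - [0,0,0,0,0,0,0.2]
    - [0,0,0,0,0,0,0.4]
    - [0,0,0,0,0,0,0.5]
    - [0,0,0,0,0,0,0.6]
    - [0,0,0,0,0,0,0.7]
    - [0,0,0,0,0,0,0.8]
    - [0,0,0,0,0,0,0.8]

```text
time: 11.25
tcp_pos: [0.4995, 0.1136, 0.1877]
tool_rot: [2.348, -0.092, -0.04]
force: [-1.3, 1.4, 8.9]
width: 0.0194
finger_force: 44.9
```

Request:
drive_tool:
  steps:
    - [0,0.02,-0.02,0,0,0,0.8]
    - [0,0.06,-0.06,0,0,0,0.8]
    - [0,0.12,-0.12,0,0,0,0.8]
    - [0,0.2,-0.2,0,0,0,0.8]
    - [0,0.28,-0.28,0.05,0,0,0.8]
    - [0,0.36,-0.36,0.15,0,0,0.8]
    - [0,0.4,-0.4,0.28,0,0,0.8]
    - [0,0.4,-0.4,0.42,0,0,0.8]
    - [0,0.4,-0.4,0.56,0,0,0.8]
    - [0,0.4,-0.4,0.7,0,0,0.8]
    - [0,0.4,-0.4,0.75,0,0,0.8]

```text
time: 12.35
tcp_pos: [0.4993, 0.1128, 0.3296]
tool_rot: [-3.138, 0.126, 0.001]
force: [-0.2, -1.0, -4.5]
width: 0.0195
finger_force: 44.8
```

Run:
```python
from h import *
s=telemetry.sense();print(s["tcp_pos"],s["tool_rot"],s["joints"],s["width"])
row([.50,-.22,.33],down(-12.2))
```

```text
[0.4993 0.1128 0.3296] [-3.1376  0.1259  0.0011] [-0.9547  0.1139  0.6977  1.9226 -0.0825  1.1332 -1.8762] 0.019524270499810405
row [ 0.1094  1.3265 -0.0035] [-0.0013  0.0008  0.1268] need rows 6.655295847843384 0.8854542170481446
```

Request:
drive_tool:
  steps:
    - [0,0.1,0,0,0,0.02,0.8]
    - [0.02,0.25,0,0,0,0.05,0.8]
    - [0.04,0.4,0,0,0,0.08,0.8]
    - [0.06,0.55,0,0,0,0.1,0.8]
    - [0.08,0.7,0,0,0,0.12,0.8]
    - [0.1,0.85,0,0,0,0.127,0.8]
    - [0.11,0.95,0,0,0,0.127,0.8]
    - [0.11,1,0,0,0,0.127,0.8]
    - [0.11,1,0,0,0,0.127,0.8]
    - [0.11,1,0,0,0,0.127,0.8]

```text
time: 13.35
tcp_pos: [0.507, -0.1369, 0.3298]
tool_rot: [3.119, -0.331, -0.004]
force: [-0.5, -0.2, -4.5]
width: 0.0189
finger_force: 45.0
```

Run:
```python
from h import *
s=telemetry.sense();print(s["tcp_pos"],s["tool_rot"],s["joints"])
im=eyes.camera("wrist");cv2.imwrite("pics/w7.png",im[:,:,::-1])
```

```text
[ 0.507  -0.1369  0.3298] [ 3.119  -0.3311 -0.0036] [-0.6297  0.1731  0.8988  1.8982 -0.143   1.1404 -1.4603]
```

View pics/w7.png

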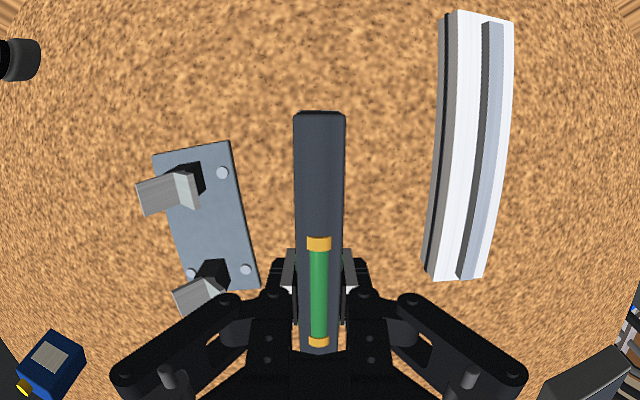

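The held level is upright and square in the jaws. The whole rail shows: the beam top runs from about (458,10)/(514,20) to (433,280)/(485,278), with the rail strip along its middle.

Run:
```python
from h import *
s=telemetry.sense();p,r=s["tcp_pos"],s["tool_rot"];im=cv2.imread("pics/w7.png")
for y in (60,150,230): print(y,[tuple(im[y,x]) [::-1] for x in range(425,520,4)] if y==150 else "")
def fit(m,z,n):
    m=m.astype(np.uint8);k=np.zeros_like(m);k[3:295,420:530]=m[3:295,420:530];k=cv2.morphologyEx(k,cv2.MORPH_CLOSE,np.ones((3,3)))
    cs,_=cv2.findContours(k,cv2.RETR_EXTERNAL,cv2.CHAIN_APPROX_NONE);q=max(cs,key=cv2.contourArea)[:,0,:]
    P=wray(q,z,p,r)[:,:2]*1000;R=cv2.minAreaRect(P.astype(np.float32));print(n,R)
mn=im.min(2).astype(int)
hsv=cv2.cvtColor(im,cv2.COLOR_BGR2HSV)
fit((mn>190),.05,"beam white")
strip=(mn>120)&(mn<=188)&(hsv[...,1]>12)&(hsv[...,0]>90)&(hsv[...,0]<130)
fit(strip,.065,"strip")
```

```text
60 
150 [(np.uint8(177), np.uint8(130), np.uint8(86)), (np.uint8(209), np.uint8(157), np.uint8(104)), (np.uint8(153), np.uint8(133), np.uint8(116)), (np.uint8(133), np.uint8(130), np.uint8(126)), (np.uint8(25), np.uint8(27), np.uint8(26)), (np.uint8(135), np.uint8(132), np.uint8(127)), (np.uint8(138), np.uint8(134), np.uint8(132)), (np.uint8(234), np.uint8(237), np.uint8(235)), (np.uint8(239), np.uint8(241), np.uint8(245)), (np.uint8(239), np.uint8(241), np.uint8(246)), (np.uint8(236), np.uint8(239), np.uint8(244)), (np.uint8(239), np.uint8(241), np.uint8(246)), (np.uint8(240), np.uint8(242), np.uint8(247)), (np.uint8(87), np.uint8(85), np.uint8(86)), (np.uint8(91), np.uint8(91), np.uint8(89)), (np.uint8(185), np.uint8(193), np.uint8(206)), (np.uint8(185), np.uint8(192), np.uint8(205)), (np.uint8(188), np.uint8(196), np.uint8(208)), (np.uint8(200), np.uint8(208), np.uint8(220)), (np.uint8(237), np.uint8(240), np.uint8(245)), (np.uint8(238), np.uint8(240), np.uint8(246)), (np.uint8(170), np.uint8(122), np.uint8(76)), (np.uint8(178), np.uint8(129), np.uint8(85)), (np.uint8(168), np.uint8(122), np.uint8(80))]
230 
beam white ((517.5945434570312, -288.33343505859375), (59.26579666137695, 257.73675537109375), 77.7450942993164)
strip ((517.302490234375, -288.75885009765625), (16.255817413330078, 238.10865783691406), 78.14118194580078)
```

Run:
```python
from h import *
s=telemetry.sense();p,r=s["tcp_pos"],s["tool_rot"];im=cv2.imread("pics/w7.png");hsv=cv2.cvtColor(im,cv2.COLOR_BGR2HSV)
m=(hsv[...,1]>120)&(hsv[...,2]>60);c=np.where(m[200:352,312:328].all(1))[0]+200;print("vial rows",c[0],c[-1])
W=wray([[319,c[0]],[319,c[-1]],[319.5,112],[294.5,150],[345,150]],p[2]-.145,p,r);L=Ro.from_rotvec(r).inv().apply(W-p)*1000;print("tool mm",L)
off=L[:2,0].mean()/1000
R=down(-12.05)
t=np.array([.517,-.2886,.27])-R.apply([off,0,0]);print("off",off,t);row(t,R)
```

```text
vial rows 237 344
tool mm [[ 31.4268   0.1438 144.9534]
 [-29.9208   0.2588 145.0503]
 [ 81.135    0.2494 144.8759]
 [ 67.0341  -9.012  144.8514]
 [ 67.0457   9.7573 144.9459]]
off 0.0007529804391269366 [ 0.5163 -0.2884  0.27  ]
row [0.1629 0.5867 0.2417] [ 0.0048  0.0015 -0.    ] need rows 3.2757979884870108 0.03516834503993796
```

Centred to within 1 mm. I'll go above the rail and check before lowering.

Request:
drive_tool:
  steps:
    - [0.03,0.1,0,0,0,0,0.8]
    - [0.07,0.25,0.02,0.002,0,0,0.8]
    - [0.11,0.4,0.06,0.005,0.0015,0,0.8]
    - [0.15,0.52,0.12,0.005,0.0015,0,0.8]
    - [0.163,0.58,0.18,0.005,0.0015,0,0.8]
    - [0.163,0.587,0.22,0.005,0.0015,0,0.8]
    - [0.163,0.587,0.242,0.005,0.0015,0,0.8]
    - [0.163,0.587,0.242,0.005,0.0015,0,0.8]
    - [0.163,0.587,0.242,0.005,0.0015,0,0.8]

```text
time: 14.3
tcp_pos: [0.517, -0.2879, 0.2704]
tool_rot: [-3.124, 0.328, -0.002]
force: [0.6, -0.8, -4.7]
width: 0.0195
finger_force: 45.3
```

Run:
```python
from h import *
s=telemetry.sense();print(s["tcp_pos"],s["tool_rot"],s["force"])
row([.5163,-.2884,.255],down(-12.05))
im=eyes.camera("wrist");cv2.imwrite("pics/w8.png",im[:,:,::-1])
```

```text
[ 0.517  -0.2879  0.2704] [-3.124   0.3277 -0.002 ] [ 0.5939 -0.7743 -4.6564]
row [-0.0025  0.0028  0.0618] [-0.0006 -0.0012  0.0012] need rows 0.3094883949678277 0.012338676493630343
```

View pics/w8.png

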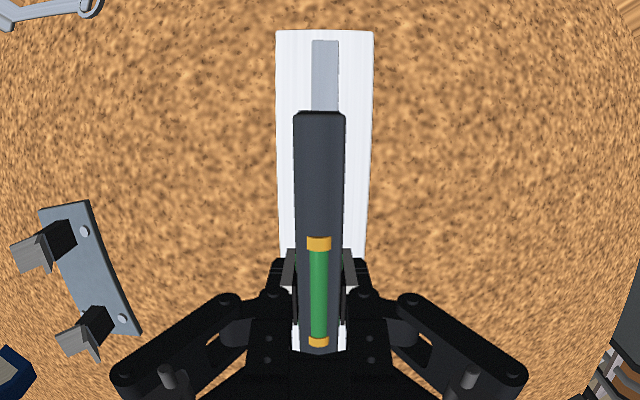

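The rail strip shows beyond the level at about columns 311 to 339 and rows 40 to 110. The level's centre is at column 319.5, so I'll measure the offset.

Run:
```python
from h import *
s=telemetry.sense();p,r=s["tcp_pos"],s["tool_rot"];im=cv2.imread("pics/w8.png");T=Ro.from_rotvec(r).inv()
g=im.min(2).astype(int);hsv=cv2.cvtColor(im,cv2.COLOR_BGR2HSV)
a=[]
for y in range(46,108,3):
    l=np.where(g[y,300:350]<215)[0]+300;a.append((l[0],l[-1],y))
a=np.array(a);print(a[[0,10,-1]])
for n,uv,z in(("strip",np.c_[(a[:,0]+a[:,1])/2.,a[:,2]],.065),):
    L=T.apply(wray(uv,z,p,r)-p)*1000;f=np.polyfit(L[:,0],L[:,1],1);print(n,L[[0,-1]],"ang",np.degrees(np.arctan(f[0])),"y at x=0",f[1])
B=[]
for y in range(40,240,8):
    l=np.where((hsv[y,260:390,1]<40)&(g[y,260:390]>215))[0]+260;B.append((l[0],l[-1],y))
B=np.array(B,float);L=T.apply(wray(np.c_[B[:,0]-.5,B[:,2]],.05,p,r)-p)*1000;M=T.apply(wray(np.c_[B[:,1]+.5,B[:,2]],.05,p,r)-p)*1000
for q in(L,M):f=np.polyfit(q[:,0],q[:,1],1);print("beam edge ang",np.degrees(np.arctan(f[0])),"y0",f[1])
lev=[]
for y in range(120,230,6):
    l=np.where(g[y,285:355]<120)[0]+285;lev.append(((l[0]+l[-1])/2,y))
L=T.apply(wray(lev,p[2]-.146,p,r)-p)*1000;f=np.polyfit(L[:,0],L[:,1],1);print("level ang",np.degrees(np.arctan(f[0])),"y0",f[1])
t=T.apply(wray([[325,40]],.065,p,r)-p)*1000;print("strip end",t)
```

```text
[[311 338  46]
 [311 338  76]
 [311 338 106]]
strip [[115.7308   3.1553 205.8986]
 [ 81.6176   3.2338 205.8379]] ang -0.12002884694581194 y at x=0 3.4077401439471213
beam edge ang 0.40388165608590804 y0 -26.850086159035925
beam edge ang 0.5028141676578115 y0 31.263201122490408
level ang 0.09733137535286084 y0 -0.12061710718419372
strip end [[119.2249   3.4263 205.9047]]
```

Request:
drive_tool:
  steps:
    - [-0.003,0.006,0.01,0,0,0,0.8]
    - [-0.005,0.0116,0.03,0,0,0,0.8]
    - [-0.005,0.0116,0.045,0,0,0,0.8]
    - [-0.005,0.0116,0.05,0,0,0,0.8]
    - [-0.005,0.0116,0.05,0,0,0,0.8]

```text
time: 14.85
tcp_pos: [0.5144, -0.2918, 0.2572]
tool_rot: [3.124, -0.331, 0.0]
force: [0.5, 0.1, -5.0]
width: 0.0192
finger_force: 45.3
```

Run:
```python
from h import *
s=telemetry.sense();p,r=s["tcp_pos"],s["tool_rot"];T=Ro.from_rotvec(r).inv();print(p,r)
im=eyes.camera("wrist")[:,:,::-1];cv2.imwrite("pics/w9.png",im);g=im.min(2).astype(int);hsv=cv2.cvtColor(np.ascontiguousarray(im),cv2.COLOR_BGR2HSV)
a=[]
for y in range(46,106,3):
    l=np.where(g[y,295:350]<215)[0]+295;a.append((l[0],l[-1],y))
a=np.array(a);print(a[[0,10,-1]])
L=T.apply(wray(np.c_[(a[:,0]+a[:,1])/2.,a[:,2]],.065,p,r)-p)*1000;print("strip y",np.median(L[:,1]))
for y in(60,90,108,140,180,220):
    l=np.where((hsv[y,255:390,1]<40)&(g[y,255:390]>215))[0]+255;E=T.apply(wray([[l[0]-.5,y],[l[-1]+.5,y]],.05,p,r)-p)*1000;print(y,l[[0,-1]],"beam mid",E[:,1].mean(),"w",E[1,1]-E[0,1],"x",E[0,0])
```

```text
[ 0.5144 -0.2918  0.2572] [ 3.1239 -0.3314  0.0003]
[[301 330  46]
 [301 331  76]
 [301 330 103]]
strip y -1.517983461554707
60 [264 367] beam mid -1.8339409444948789 w 58.018790254827195 x 108.60300797171816
90 [264 366] beam mid -2.1104616514969123 w 57.811046806826226 x 91.28138216577831
108 [264 367] beam mid -1.8262736691429584 w 58.7751440270216 x 80.95003339924024
140 [265 365] beam mid -2.1270765475995805 w 58.0648002776433 x 62.42368037259899
180 [267 363] beam mid -2.165716967253152 w 57.565206400350476 x 38.465420136566614
220 [268 361] beam mid -2.5488678797329314 w 58.325014128665025 x 12.757776795498115
```

Request:
drive_tool:
  steps:
    - [0,-0.007,0,0,0,0,0.8]
    - [0,-0.007,0,0,0,0,0.8]
    - [0,-0.007,0,0,0,0,0.8]
    - [0,-0.007,0,0,0,0,0.8]

```text
time: 15.3
tcp_pos: [0.515, -0.2901, 0.2576]
tool_rot: [3.124, -0.331, 0.001]
force: [0.4, -0.6, -4.1]
width: 0.0192
finger_force: 45.3
```

```bash
cat > chk.py <<'E'
from h import *
s=telemetry.sense();p,r=s["tcp_pos"],s["tool_rot"];T=Ro.from_rotvec(r).inv();print(p,r)
im=eyes.camera("wrist")[:,:,::-1];cv2.imwrite("pics/w10.png",im);g=im.min(2).astype(int);hsv=cv2.cvtColor(np.ascontiguousarray(im),cv2.COLOR_BGR2HSV)
a=[]
for y in range(46,104,3):
    l=np.where(g[y,295:350]<215)[0]+295;a.append((l[0],l[-1],y))
a=np.array(a);print(a[[0,-1]])
L=T.apply(wray(np.c_[(a[:,0]+a[:,1])/2.,a[:,2]],.065,p,r)-p)*1000;f=np.polyfit(L[:,0],L[:,1],1);print("strip y",np.median(L[:,1]),np.degrees(f[0]))
m=[]
for y in range(60,230,10):
    l=np.where((hsv[y,255:390,1]<40)&(g[y,255:390]>215))[0]+255;E=T.apply(wray([[l[0]-.5,y],[l[-1]+.5,y]],.05,p,r)-p)*1000;m.append((E[:,0].mean(),E[:,1].mean()))
m=np.array(m);f=np.polyfit(m[:,0],m[:,1],1);print("beam mid y0",f[1],"ang",np.degrees(f[0]))
lev=[]
for y in range(120,230,6):
    l=np.where(g[y,285:355]<120)[0]+285;lev.append(((l[0]+l[-1])/2,y))
L=T.apply(wray(lev,p[2]-.146,p,r)-p)*1000;f=np.polyfit(L[:,0],L[:,1],1);print("level y0",f[1],"ang",np.degrees(f[0]))
E
python3 chk.py
```

```text
[ 0.515  -0.2901  0.2576] [ 3.1238 -0.3311  0.0014]
[[305 334  46]
 [305 333 103]]
strip y 0.13831591772429785 0.35670231658743
beam mid y0 -0.60875309764848 ang 0.2927797335256843
level y0 -0.12488667484078111 ang 0.09723244878463763
```

Centred to about 0.3 mm and in line to about 0.3°. Lowering gently.

Request:
drive_tool:
  steps:
    - [0,0,0.005,0,0,0.004,0.8]
    - [0,0,0.01,0,0,0.004,0.8]
    - [0,0,0.014,0,0,0.004,0.8]
    - [0,0,0.018,0,0,0.004,0.8]
    - [0,0,0.018,0,0,0.004,0.8]

```text
time: 15.85
tcp_pos: [0.5149, -0.2901, 0.2528]
tool_rot: [3.123, -0.338, 0.001]
force: [-0.1, -0.1, -3.8]
width: 0.0193
finger_force: 45.3
```

Request:
drive_tool:
  steps:
    - [0,0,0.002,0,0,0,0.8]
    - [0,0,0.004,0,0,0,0.8]
    - [0,0,0.004,0,0,0,0.8]

```text
time: 16.15
tcp_pos: [0.5149, -0.2902, 0.2519]
tool_rot: [3.123, -0.338, 0.001]
force: [-0.6, 0.2, -4.0]
width: 0.019
finger_force: 45.3
```

Request:
drive_tool:
  steps:
    - [0,0,0.002,0,0,0,0.8]
    - [0,0,0.004,0,0,0,0.8]
    - [0,0,0.004,0,0,0,0.8]

```text
time: 16.45
tcp_pos: [0.5149, -0.2902, 0.251]
tool_rot: [3.123, -0.338, 0.001]
force: [1.0, 0.6, -4.1]
width: 0.0195
finger_force: 45.3
```

Request:
drive_tool:
  steps:
    - [0,0,0.002,0,0,0,0.8]
    - [0,0,0.004,0,0,0,0.8]
    - [0,0,0.004,0,0,0,0.8]

```text
time: 16.75
tcp_pos: [0.5149, -0.2903, 0.2508]
tool_rot: [-3.123, 0.338, -0.002]
force: [-3.4, 2.5, 5.3]
width: 0.0191
finger_force: 46.8
```

Contact at about 9 N. I'll release slowly.

Request:
drive_tool:
  steps:
    - [0,0,0,0,0,0,0.5]
    - [0,0,0,0,0,0,0.4]
    - [0,0,0,0,0,0,0.3]
    - [0,0,0,0,0,0,0.1]
    - [0,0,0,0,0,0,-0.1]
    - [0,0,0,0,0,0,-0.3]
    - [0,0,0,0,0,0,-0.4]
    - [0,0,0,0,0,0,-0.4]
  force: 20

```text
time: 17.55
tcp_pos: [0.5149, -0.2902, 0.25]
tool_rot: [3.123, -0.338, 0.001]
force: [0.4, 0.6, -0.2]
width: 0.0599
finger_force: 0.0
```

Request:
drive_tool:
  steps:
    - [0,0,-0.02,0,0,0,-0.4]
    - [0,0,-0.06,0,0,0,-0.4]
    - [0,0,-0.12,0,0,0,-0.4]
    - [0,0,-0.22,0,0,0,-0.4]
    - [0,0,-0.34,0,0,0,-0.4]
    - [0,0,-0.46,0,0,0,-0.4]
    - [0,0,-0.5,0,0,0,-0.4]
    - [0,0,-0.5,0,0,0,-0.4]

```text
time: 18.35
tcp_pos: [0.515, -0.2906, 0.3772]
tool_rot: [3.123, -0.338, 0.007]
force: [0.7, 0.0, -0.8]
width: 0.06
finger_force: 0.0
```

Run:
```python
from h import *
s=telemetry.sense();print(s["tcp_pos"],s["force"])
im=eyes.camera("wrist");sd=eyes.camera("side")[220:345,330:470]
c=np.hstack([cv2.resize(im,(464,290)),cv2.resize(sd,(325,290),interpolation=cv2.INTER_CUBIC)]);cv2.imwrite("pics/w11.png",c[:,:,::-1])
```

```text
[ 0.515  -0.2906  0.3772] [ 0.7195  0.0442 -0.7561]
```

View pics/w11.png

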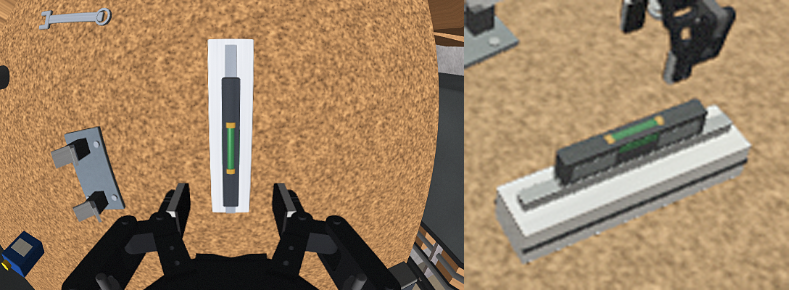

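The level stands by itself on the rail, vial up, centred across it and about midway along, with the gripper clear. Handing in.

```bash
python3 -c "
from workcell import workorder;print(workorder.job_done())"
```

```text
the job is handed in; nothing more can be done
None
```

The level is standing upright on the rail by itself, vial edge up, in line with the rail, centred across it and about midway along it; the job was handed in at about 18.5 s, but I viewed 12 pictures, over the limit of 10.

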